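Lock the open mould for transport

ROBOT

A 6-joint arm with a two-finger parallel gripper is mounted at the origin on the work surface. World frame = base frame: x ahead of the robot, y to its left, z up, the work surface at z = 0. Lengths are in m, angles in degrees, forces in N, time in s.
With the tool pointing down it reaches from about 0.4 to 0.825 m from the base axis. Payload 7 kg.
Tool frame: the origin (TCP) lies on the centre line of the jaws, within the pads' length; the fingertips stand 11 mm ahead of it and the grasp point (between the pads) lies 8 mm behind it; z points along the fingers, y is the line along which they close (so a half turn about z gives the same grasp; the last joint's range is limited). The gripper opens to 88 mm and grips with 3 to 60 N. Pads are 19 mm wide; open, the fingers measure 130 mm over their backs; the gripper's body (78 mm by 193 mm) begins 47 mm behind the grasp point.
Start: joints at [82.282, 20.546, 0.682, 0, -70.136, -16.507], TCP at [0.277, 0.616, 0.238] pointing down, gripper open.
Joint ranges: [-176.03, 176.03], [-82.01, 121.73], [-58.28, 71.71], [-173.87, 95.51], [-174.79, -0.11], [-173.66, 173.66]. Speed limits (degrees/s): [136.94, 136.94, 172.46, 180, 180, 180].

INTERFACE

Orientations are given as [roll, pitch, yaw] about the fixed x, y, z axes, in that order (R = Rz(yaw) Ry(pitch) Rx(roll)).
In Python, from plant import r, capture, camera_model, job gives the robot as it stands.
- The arm moves only by the tool drive_tool, never from a script. Its argument "increments" is a list that holds one entry, the list of rows, each a list of 5 numbers: the gripper's target within -1 to 1 (fully open at 1, half-way at 0, shut at -1), then the shift along the tool's x, y, z scaled (see below), then the turn about the tool's z scaled (see below). In form: [[[gripper, tx, ty, tz, roll], ...]]. A call has 1 to 5 rows; each row is the pose to reach, as a shift and turn from the pose commanded when the call began, along the tool's axes at that moment, turning the shorter way round; what a row does not reach only later rows make up. The controller multiplies each number of a shift by 120 mm and each number of a turn by 360 degrees. A row lasts 1/8 s, in which the tool goes at most 62.5 mm and 10.7 degrees, less where a joint would pass 70% of its speed; a pose out of reach is approached as far as the arm can. A call with a number of a shift or a turn outside -1 to 1 is refused whole. A call with a gripper value outside its range is refused whole. The fingers move at their own pace and stop on an object; "squeeze" is the grip in N (left out, the last holds). Time passes only in rows, so rows that repeat a pose let the fingers close. It gives the time, the measured TCP pose, the force, the opening and the grip force at its end, in the units of the state.
- r.get_state(): the state, without advancing time (a new reading comes with each control period).
- capture(name): name is "side" or "top"; returns the picture (480x640x3 uint8, red, green, blue); there is no depth.
- camera_model(name): a dict with "camera_matrix" (3x3 intrinsics, pixels), "k1" (the pictures are not rectified: a ray, as slopes to the right and down, at radius r is drawn at 1 + k1 r^2 times it, then the intrinsics apply), "rvec" (rotation vector, rad) and "tvec" (3), from world to camera coordinates, as OpenCV has them. Camera axes: x right, y down, z forward; pixel columns grow to the right and rows downward; lengths in m; the calibration is good to about 2 mm. A picture is of the moment at which its call begins. camera_model takes no time and is no camera call.
- job.close_job(): hands the job in; it is judged then, once.
The state is a dict: "time_s": time; "joints": joint angles; "qd": joint speeds; "joint_torque": joint torques, N m; "tcp_pos": TCP position; "eef_rot": TCP orientation; "contact_force": force on the tool from outside, world axes, zero at the start; "moment": the same for the moment, N m; "gripper_width": finger opening in m; "gripper_force": force on a finger pad.
Only numpy, scipy, OpenCV 4.12 (cv2) and the standard library are available. Lean on these libraries where they do the work, as an engineer would, in place of code of your own. Each camera call takes 0.05 s, during which the arm holds its last target. There are 200 camera calls.

TASK

One of the two moulds on the bench has no lock pin in its ears yet. Take the long lock pin from the wooden rack and put it down through both ears of that mould until its collar rests on the upper ear, then let go. Leave the two short pins in the rack.

Things in the scene. Friction and masses are not known exactly. Their poses are not given: they have to be found in the camera images.
- pin_long: Steel pin, the tallest of three in a rack. Shank 14 mm across, 75 long, lowest 12 tapering to a 6 mm tip; on it a round collar 48 across x 6, then a dark round knob 24 across x 40 to grip. 121 mm tall, about 250 g. Origin: centre of the tip, z towards the knob (collar underside at 75 mm, top 81, knob top 121). Stands tip down, so its knob is 39 mm higher than the short pins'.
- pin_short_a: Short pin, a bystander: as the long one but with a 36 mm shank (82 mm tall, 200 g); origin at its tip, z up. All three stand in a wooden rack, a block 180 x 56 x 45 mm fixed to the bench, with a row of blind holes 60 mm apart, 15.5 wide, 35 deep, floors 10 mm above the bench. The order of the pins varies.
- pin_short_b: The other short pin, the same as the first, in the same rack. Origin at its tip, z up.
- eye (a point): Centre of the upper hole's mouth on the mould without a pin. z up, y towards the block. Mould: fixed metal block 100 x 80 x 100 mm; from a long side two level ears 56 x 56 x 12 stick out, tops 95 and 57 mm above the bench, with aligned upright holes 30 mm across, 28 mm from the block. An identical mould already has its pin (fixed); which stands left or right varies.

How it is judged (in metres and radians):
At the end, for the whole second after the job is handed in: The long pin stands through both ears of the mould that lacked one: its tip within 14 mm of the hole's axis and at least 69 mm below the upper ear's top (collar down on the ear, within 6 mm), upright within 10 degrees, at rest (horizontal distance between pin_long and eye below 0.014 m and z of pin_long in the frame of eye below -0.069 m and angle between pin_long's own z axis and vertical below 0.175 rad and linear speed of pin_long below 0.02 m/s); the robot touches nothing.
It fails at once if a short pin was moved more than 30 mm from its place in the rack (distance of any of pin_short_a, pin_short_b from where it was at the start of the episode above 0.03 m).
It also fails if it takes over 38 s, if anything falls off the work surface, if the arm or the gripper's body presses on something with over 40 N, if the wrist force passes 120 N, or if a joint passes its speed limit or range.

## Working session

There is one attempt and no reset: what is moved stays moved. The work goes in short steps, Python scripts to look and compute and a tool call to move; the robot and the scene stay as the last step left them, time stands still between calls to the robot, and variables do not carry over. Pictures are saved under pics/ and viewed, at most 10 in all, crops included, and the job is handed in when it is done.

Besides the shell and the picture viewer there is one more tool, called after "Request:" as a command line: name --argument value ..., lists and objects as JSON in quotes. drive_tool: Moves the arm, as the interface text tells. Its arguments: {"type":"object","properties":{"increments":{"type":"array"},"squeeze":{"type":"number"}},"required":["increments"]}

```bash
mkdir -p pics; cat > h.py <<'E'
import numpy as np, cv2
from plant import r, capture, camera_model, job
def cast(name,u,v,z):
    m=camera_model(name); K=np.array(m["camera_matrix"]); R=cv2.Rodrigues(np.array(m["rvec"],float))[0]; t=np.array(m["tvec"],float).ravel()
    d=cv2.undistortPoints(np.array([[[u,v]]],float),K,np.array([m["k1"],0,0,0],float)).ravel()
    D=R.T@np.array([d[0],d[1],1]); C=-R.T@t
    return C+D*(z-C[2])/D[2]
def proj(name,P):
    m=camera_model(name)
    return cv2.projectPoints(np.array(P,float).reshape(-1,1,3),np.array(m["rvec"],float),np.array(m["tvec"],float),np.array(m["camera_matrix"],float),np.array([m["k1"],0,0,0],float))[0].reshape(-1,2)
def snap(name,f):
    im=capture(name); cv2.imwrite(f"pics/{f}.png",im[:,:,::-1]); return im
E
python3 - <<'E'
from h import *
for n in("side","top"):
    snap(n,n+"0"); m=camera_model(n); R=cv2.Rodrigues(np.array(m["rvec"],float))[0]; print(n,m["k1"],m["camera_matrix"],-R.T@np.array(m["tvec"]).ravel(), R[2])
s=r.get_state(); print(s["time_s"],s["tcp_pos"],s["eef_rot"])
E
```

```text
side 0.043780088811454544 [[491.55683151   0.         325.51665082]
 [  0.         491.55683151 250.55464378]
 [  0.           0.           1.        ]] [ 0.20494778 -0.41130912  0.54665657] [ 0.51088831  0.52906496 -0.67755694]
top 0.0075007121835907785 [[514.81270723   0.         317.40482092]
 [  0.         514.81270723 231.2173325 ]
 [  0.           0.           1.        ]] [ 0.50980936 -0.06139946  0.81595723] [ 0.05941117 -0.00752402 -0.99820524]
0.1 [0.27682351 0.61515375 0.23673557] [ 1.79916888e+02 -6.92563266e-03 -2.42318633e+01]
```

View pics/top0.png

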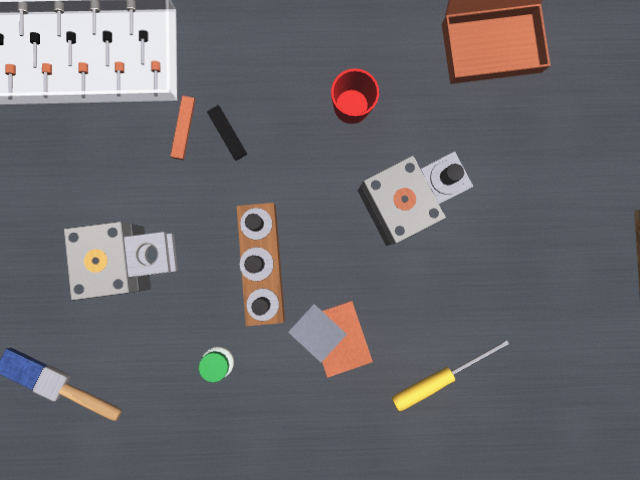

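View pics/side0.png

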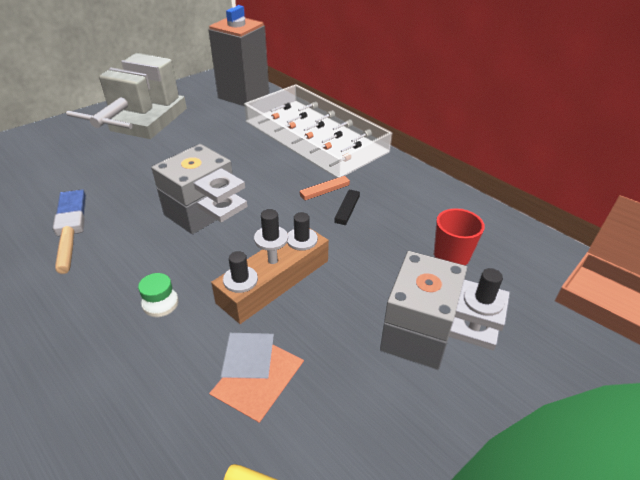

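The top view shows the rack knobs at (255,223), (255,264) and (263,305), and the free mould on the left with its ear hole at about (148,254). In the side view the middle pin, knob at (270,225), stands taller with its shank showing, so it is the long one. The free mould's ears are at (220,185).

```bash
python3 - <<'E'
from h import *
t=cv2.imread("pics/top0.png"); s=cv2.imread("pics/side0.png")
a=cv2.resize(t[205:325,115:285],None,fx=4,fy=4,interpolation=cv2.INTER_CUBIC); cv2.imwrite("pics/tc.png",a)
b=cv2.resize(s[140:310,145:335],None,fx=4,fy=3.5,interpolation=cv2.INTER_CUBIC)[:595]; cv2.imwrite("pics/sc.png",b)
for n,u,v,z in [("top",256,264,.131),("top",255,222,.092),("top",263,305,.092),("top",148,254,.095),("side",270,214,.131),("side",219,184,.095),("top",96,260,.1),("top",455,173,.141)]: print(n,u,v,cast(n,u,v,z).round(4))
# mould top patch & dark knobs
g=cv2.cvtColor(t,cv2.COLOR_BGR2GRAY)
m=((g<45)).astype(np.uint8); m[:, :240]=0; m[:,285:]=0; m[:200]=0; m[330:]=0
n,l,st,c=cv2.connectedComponentsWithStats(m)
for i in range(1,n):
    if st[i,4]>60: print("knob",st[i],c[i])
print(g[240:270,132:166:2])
E
```

```text
top 256 264 [0.5091 0.016  0.131 ]
top 255 222 [0.5681 0.0207 0.092 ]
top 263 305 [0.4517 0.0117 0.092 ]
top 148 254 [0.5269 0.1703 0.095 ]
side 270 214 [0.5122 0.0167 0.131 ]
side 219 184 [0.5261 0.1662 0.095 ]
top 96 260 [0.5204 0.2404 0.1   ]
top 455 173 [ 0.6225 -0.2506  0.141 ]
[[198 199 198 197 197 197 197 200 199 200 199 199 199 197 199 196 184]
 [197 197 196 198 198 201 199 195 199 201 199 198 196 196 195 196 186]
 [198 200 199 201 199 195 186 178 183 189 197 195 198 197 198 195 187]
 [199 201 197 197 195 178 154 155 157 165 191 198 199 196 199 197 191]
 [196 198 199 195 183 147 122 150 175 158 159 193 197 199 198 199 193]
 [199 199 198 191 161  98 168 197 187 154 125 171 200 204 204 203 199]
 [200 199 199 186 109 162 199 197 168 112  91 142 198 202 203 203 200]
 [199 198 197 167 116 198 199 193 123  91  96 111 173 200 197 198 195]
 [198 201 196 116 157 199 197 177  96  93  93  96 145 196 195 196 197]
 [202 201 189 109 188 200 200 152 100  96  93  94 127 198 200 196 198]
 [198 198 175 119 200 199 197 119  98  91  95  94 116 198 198 200 200]
 [196 195 154 136 198 197 188 110  
[... 614 characters left out ...]
191 120 174 200 198 155  97  94  94 104 174 196 196 195 196]
 [196 197 199 153 139 196 197 191 105  95  97 132 190 197 199 196 197]
 [198 200 199 187 115 187 200 198 139  96 108 165 199 197 198 197 198]
 [196 197 198 192 151 129 182 194 187 110 146 184 198 198 199 197 197]
 [195 195 195 198 193 137 136 190 191 154 175 197 197 198 198 199 198]
 [198 197 195 195 191 191 165 169 180 178 196 198 199 200 198 195 197]
 [194 193 193 194 191 194 187 187 189 196 196 195 197 197 197 196 199]
 [190 193 193 196 196 196 196 196 195 196 196 198 196 196 198 199 197]
 [194 195 195 194 194 194 194 195 196 197 199 197 199 200 200 201 197]
 [197 196 197 196 197 195 196 198 199 199 200 200 200 195 195 197 197]]
```

View pics/tc.png

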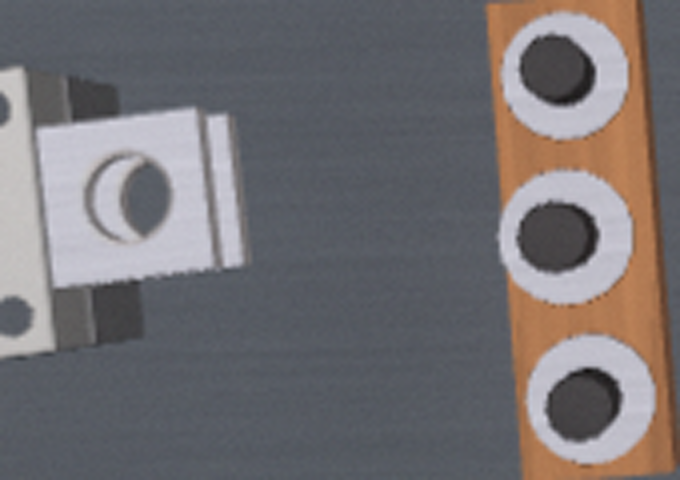

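View pics/sc.png

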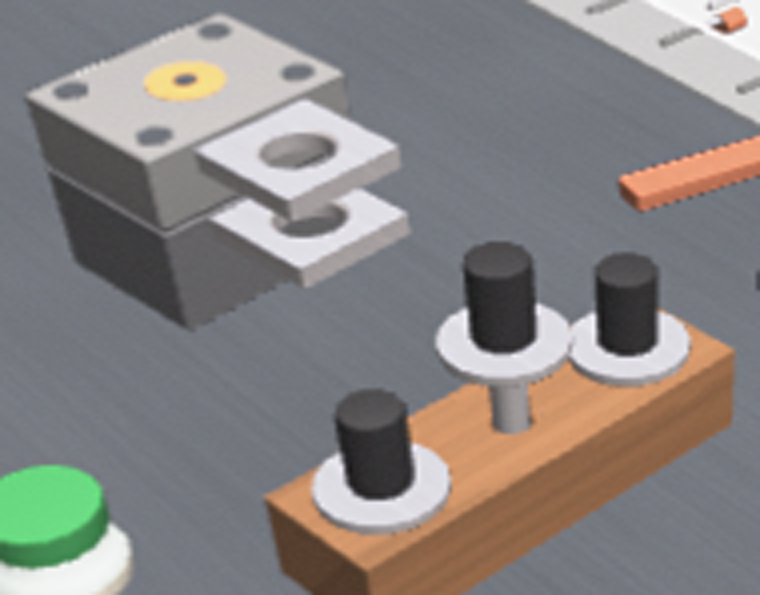

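The crops confirm this. In full-image pixels, the free hole is centred at (146.8,253.9) in the top view and (219.1,183) in the side view. The long pin's collar is at (255.8,263.7) in the top view, and its knob top is at (269.1,214) in the side view.

```bash
python3 - <<'E'
from h import *
for n,u,v,z in [("top",146.8,253.9,.095),("side",219.1,183,.095),("top",255.8,263.7,.091),("side",269.1,214,.131),("side",145+503/4-.4,140+340/3.5-.4,.091),
 ("top",115+565/4-.4,205+75/4-.4,.052),("top",115+591/4-.4,205+399/4-.4,.052),("top",237,207,.045),("top",247,325,.045)]: print(n,cast(n,u,v,z).round(4))
s=r.get_state(); 
from scipy.spatial.transform import Rotation as R
print(R.from_euler("xyz",s["eef_rot"],degrees=True).as_matrix().round(3),s["tcp_pos"],s["time_s"])
E
```

```text
top [0.5271 0.172  0.095 ]
side [0.5277 0.1684 0.095 ]
top [0.5095 0.0208 0.091 ]
side [0.5113 0.0175 0.131 ]
side [0.5103 0.0172 0.091 ]
top [0.5693 0.024  0.052 ]
top [0.4495 0.0167 0.052 ]
top [0.5952 0.0526 0.045 ]
top [0.4191 0.0407 0.045 ]
[[ 0.912 -0.41  -0.   ]
 [-0.41  -0.912 -0.001]
 [ 0.     0.001 -1.   ]] [0.27682351 0.61515375 0.23673557] 0.1
```

Request:
drive_tool --increments '[[[1,0.25,0.25,0,-0.02],[1,0.5,0.5,0,-0.04],[1,0.75,0.75,0,-0.06],[1,1,1,0,-0.077]]]' --squeeze 30

```text
time_s: 0.6
tcp_pos: [0.3374, 0.4554, 0.2372]
eef_rot: [180.0, 0.0, 3.7]
contact_force: [1.0, -0.3, 0.3]
gripper_width: 0.0875
gripper_force: 0.0
```

Request:
drive_tool --increments '[[[1,0.2,0.4,0,0],[1,0.4,0.8,0,0],[1,0.5,1,0,0]]]'

```text
time_s: 0.98
tcp_pos: [0.405, 0.3384, 0.2375]
eef_rot: [180.0, 0.0, 3.4]
contact_force: [0.1, 0.5, -0.3]
gripper_width: 0.0876
gripper_force: 0.0
```

Request:
drive_tool --increments '[[[1,0.2,0.4,0,0],[1,0.4,0.8,0,0],[1,0.5,1,0,0]]]'

```text
time_s: 1.35
tcp_pos: [0.4721, 0.2224, 0.2373]
eef_rot: [180.0, 0.0, 3.4]
contact_force: [-0.1, 0.1, -1.1]
gripper_width: 0.0879
gripper_force: 0.0
```

Request:
drive_tool --increments '[[[1,0.08,0.4,0,0],[1,0.16,0.8,0,0],[1,0.2,1,0,0]]]'

```text
time_s: 1.72
tcp_pos: [0.5028, 0.1042, 0.2373]
eef_rot: [180.0, 0.0, 3.4]
contact_force: [0.3, -0.8, -0.0]
gripper_width: 0.0877
gripper_force: 0.0
```

Request:
drive_tool --increments '[[[1,0.01,0.36,0,0],[1,0.017,0.712,0,0],[1,0.017,0.712,0.3,0],[1,0.017,0.712,0.3,0]]]'

```text
time_s: 2.22
tcp_pos: [0.5082, 0.0201, 0.1993]
eef_rot: [179.9, 0.3, 3.4]
contact_force: [-0.8, 0.1, 1.4]
gripper_width: 0.0875
gripper_force: 0.0
```

```bash
python3 - <<'E'
from h import *
s=r.get_state(); print(s["time_s"],s["tcp_pos"],s["eef_rot"])
im=snap("side","s1"); cv2.imwrite("pics/s1c.png",cv2.resize(im[60:310,145:395,::-1],None,fx=2.4,fy=2.4))
E
```

```text
2.225 [0.50818079 0.02011282 0.19932821] [179.93171802   0.29969575   3.40976165]
```

View pics/s1c.png

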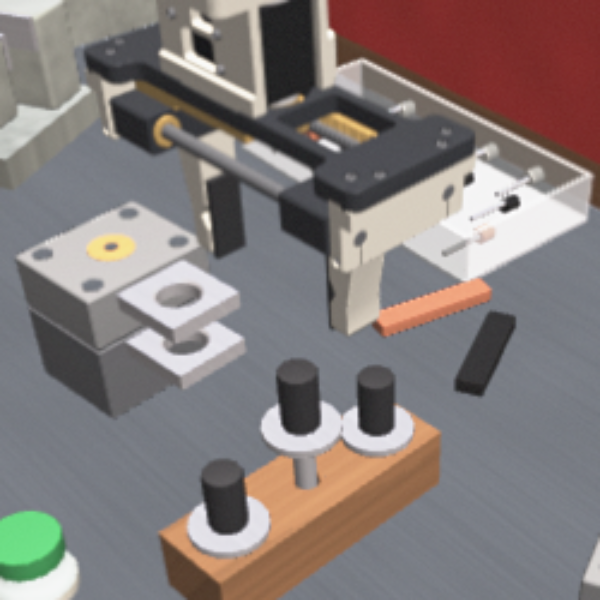

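The open fingers are above and on either side of the middle, tall pin, with its knob at (298,395) in the crop. I'll go down and grip.

Request:
drive_tool --increments '[[[1,0.01,0,0.25,0],[1,0.01,0,0.5,0],[1,0.01,0,0.7,0],[1,0.01,0,0.75,0],[0,0.01,0,0.75,0]]]'

```text
time_s: 2.9
tcp_pos: [0.512, 0.0218, 0.1125]
eef_rot: [180.0, -0.0, 3.5]
contact_force: [0.1, 0.6, -1.4]
gripper_width: 0.0821
gripper_force: 0.0
```

Request:
drive_tool --increments '[[[-1,0,0,0,0],[-1,0,0,0,0],[-1,0,0,0,0],[-1,0,0,0,0],[-1,0,0,0,0]]]'

```text
time_s: 3.52
tcp_pos: [0.5113, 0.0212, 0.1116]
eef_rot: [-180.0, -0.0, 3.5]
contact_force: [-0.9, -0.1, -0.4]
gripper_width: 0.0335
gripper_force: 0.0
```

Request:
drive_tool --increments '[[[-1,0,0,0.02,0],[-1,0,0,0.02,0],[-1,0,0,0.02,0]]]'

```text
time_s: 3.9
tcp_pos: [0.5115, 0.0208, 0.1095]
eef_rot: [180.0, -0.0, 3.5]
contact_force: [-0.2, -3.6, 4.8]
gripper_width: 0.0234
gripper_force: 29.9
```

Request:
drive_tool --increments '[[[-1,0,0,-0.1,0],[-1,0,0,-0.25,0],[-1,0,0,-0.5,0],[-1,0,0,-0.8,0],[-1,0,0,-1,0]]]'

```text
time_s: 4.53
tcp_pos: [0.5113, 0.0217, 0.2311]
eef_rot: [-179.9, -0.1, 3.5]
contact_force: [0.5, 0.4, -2.0]
gripper_width: 0.0234
gripper_force: 29.8
```

Request:
drive_tool --increments '[[[-1,0,0,0,0],[-1,0,0,0,0],[-1,0,0,0,0]]]'

```text
time_s: 4.9
tcp_pos: [0.5106, 0.0211, 0.2279]
eef_rot: [180.0, 0.1, 3.5]
contact_force: [-0.1, -0.8, -2.2]
gripper_width: 0.0235
gripper_force: 29.8
```

```bash
python3 - <<'E'
from h import *
s=r.get_state(); print(s["time_s"],s["tcp_pos"],s["eef_rot"],s["contact_force"],s["gripper_width"])
im=snap("side","s2"); cv2.imwrite("pics/s2c.png",cv2.resize(im[60:310,145:395,::-1],None,fx=2.4,fy=2.4))
E
```

```text
4.9 [0.51055133 0.02113514 0.22792765] [1.79980863e+02 1.27111230e-01 3.48645667e+00] [-0.08946433 -0.81670568 -2.15936797] 0.023495171596266004
```

View pics/s2c.png

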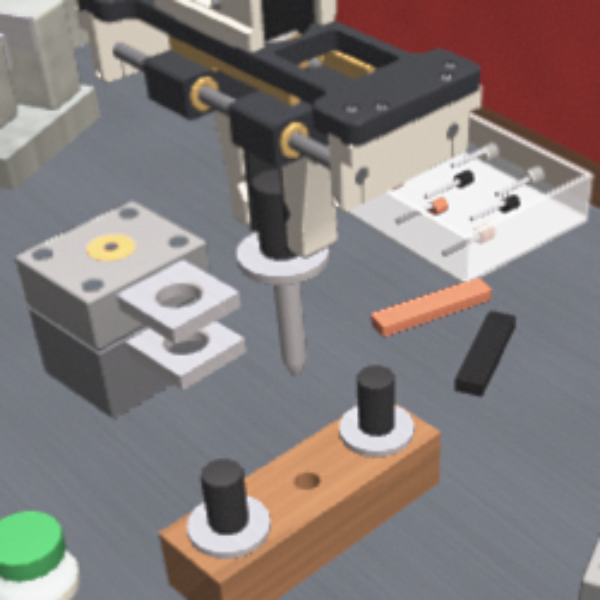

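The long pin is held and clear of the rack, with its tip at crop (296,368) and collar at (282,256). Both short pins are still in the rack. I'll check the tilt and the offset to the hole.

```bash
python3 - <<'E'
from h import *
x,y=.5106,.0191
for z in(.128,.203,.209): print(z,proj("side",[[x,y,z]]).round(1))
print("collar top",(145+282.5/2.4,60+253/2.4),"tip",(145+296/2.4,60+371/2.4))
for n in ["side"]: print(cast(n,268.3,214.3,.128),cast(n,145+282.5/2.4,60+253/2.4,.209))
im=snap("top","t2"); cv2.imwrite("pics/t2c.png",cv2.resize(im[190:340,120:330,::-1],None,fx=3,fy=3))
E
```

```text
0.128 [[268.1 215.4]]
0.203 [[264.4 168.4]]
0.209 [[264.1 164.3]]
collar top (262.70833333333337, 165.41666666666669) tip (268.33333333333337, 214.58333333333334)
[0.51227853 0.02077119 0.128     ] [0.50779685 0.01824244 0.209     ]
```

View pics/t2c.png

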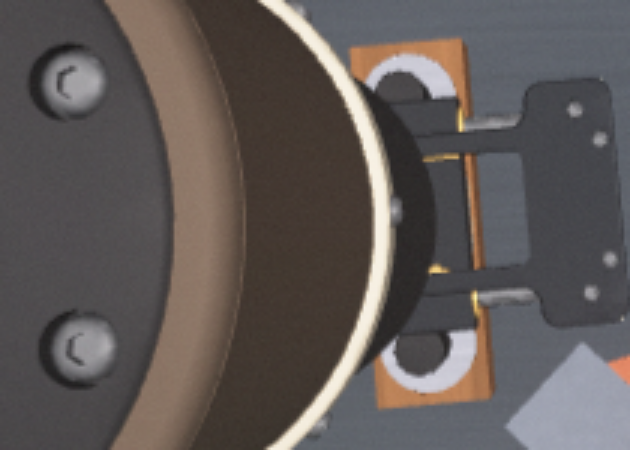

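Request:
drive_tool --increments '[[[-1,0.02,-0.18,0,0],[-1,0.05,-0.4,0,0],[-1,0.08,-0.65,0,0],[-1,0.1,-0.85,0,0],[-1,0.12,-1,0,0]]]'

```text
time_s: 5.62
tcp_pos: [0.5182, 0.1428, 0.2286]
eef_rot: [180.0, 0.1, 3.5]
contact_force: [0.4, 1.0, -2.2]
gripper_width: 0.0236
gripper_force: 29.8
```

Request:
drive_tool --increments '[[[-1,0.05,-0.12,0,0],[-1,0.097,-0.23,0,0],[-1,0.097,-0.23,0,0],[-1,0.097,-0.23,0,0],[-1,0.097,-0.23,0,0]]]'

```text
time_s: 6.25
tcp_pos: [0.5282, 0.1697, 0.2292]
eef_rot: [180.0, 0.0, 3.5]
contact_force: [-0.2, 0.9, -0.9]
gripper_width: 0.0234
gripper_force: 29.8
```

```bash
python3 - <<'E'
from h import *
s=r.get_state(); print(s["time_s"],s["tcp_pos"],s["eef_rot"],s["contact_force"],s["gripper_width"])
im=snap("side","s3"); cv2.imwrite("pics/s3c.png",cv2.resize(im[80:230,145:335,::-1],None,fx=4,fy=4))
E
```

```text
6.25 [0.52818174 0.16965493 0.22919329] [1.79996691e+02 6.14853044e-03 3.46545119e+00] [-0.16566568  0.89378635 -0.8806531 ] 0.023365694793084646
```

View pics/s3c.png

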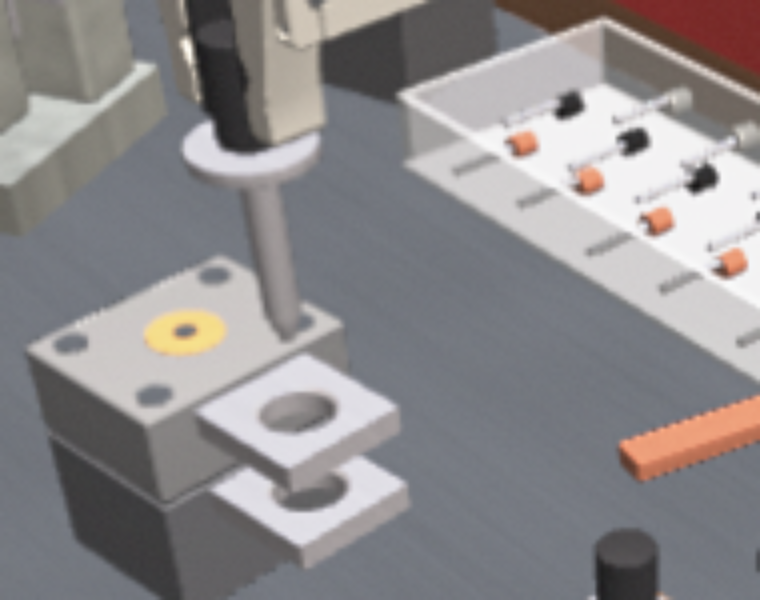

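The pin hangs just above the ear. Its tip is at crop (289,337), its collar at (251,150), and the hole at (298,411).

```bash
python3 - <<'E'
from h import *
f=lambda u,v:(145+u/4-.4,80+v/4-.4)
print(cast("side",*f(289,337),.1297),cast("side",*f(251,150),.2107),cast("side",*f(298,411.5),.095))
print(cast("side",*f(268,240),.17))
E
```

```text
[0.52901293 0.16841436 0.1297    ] [0.52334772 0.16426326 0.2107    ] [0.52852137 0.1695962  0.095     ]
[0.52855443 0.17182502 0.17      ]
```

Request:
drive_tool --increments '[[[-1,0.02,-0.015,0.15,0],[-1,0.02,-0.015,0.3,0],[-1,0.02,-0.015,0.4,0],[-1,0.02,-0.015,0.5,0],[-1,0.02,-0.015,0.5,0]]]'

```text
time_s: 6.92
tcp_pos: [0.5302, 0.1717, 0.1683]
eef_rot: [180.0, 0.1, 3.5]
contact_force: [0.2, -0.1, -1.5]
gripper_width: 0.0235
gripper_force: 29.8
```

Request:
drive_tool --increments '[[[-1,0,0,0.1,0],[-1,0,0,0.2,0],[-1,0,0,0.28,0],[-1,0,0,0.34,0],[-1,0,0,0.34,0]]]'

```text
time_s: 7.55
tcp_pos: [0.5303, 0.1719, 0.1277]
eef_rot: [180.0, 0.1, 3.5]
contact_force: [-0.0, 0.7, -1.9]
gripper_width: 0.0232
gripper_force: 29.8
```

No contact so far, and about 8 mm left. I'll creep down.

Request:
drive_tool --increments '[[[-1,0,0,0.02,0],[-1,0,0,0.04,0],[-1,0,0,0.055,0],[-1,0,0,0.055,0]]]'

```text
time_s: 8.05
tcp_pos: [0.5305, 0.172, 0.1217]
eef_rot: [180.0, 0.0, 3.5]
contact_force: [0.2, -0.7, -2.1]
gripper_width: 0.0236
gripper_force: 29.8
```

```bash
python3 - <<'E'
from h import *
s=r.get_state(); print(s["time_s"],s["tcp_pos"],s["contact_force"])
im=snap("side","s4"); cv2.imwrite("pics/s4c.png",cv2.resize(im[80:230,145:335,::-1],None,fx=4,fy=4))
E
```

```text
8.05 [0.53050637 0.17203293 0.1216805 ] [ 0.24496239 -0.67654643 -2.14808846]
```

View pics/s4c.png

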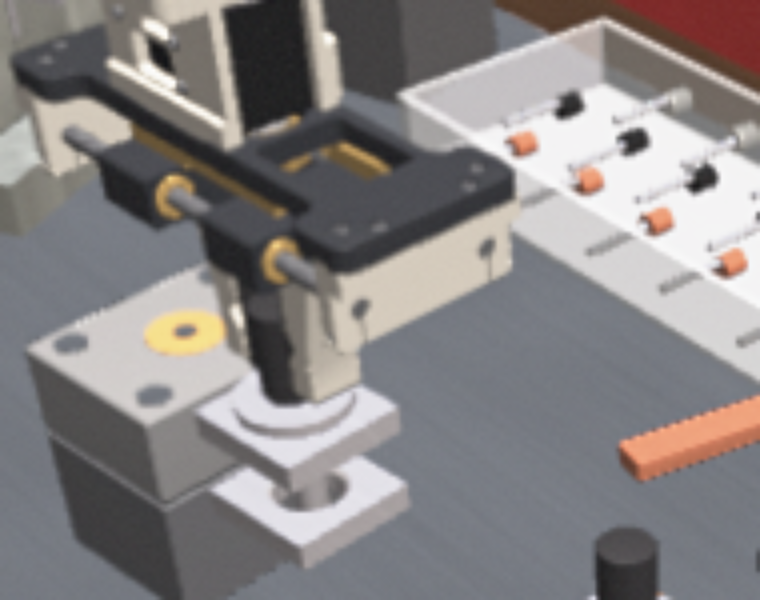

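The shank at crop (320,487) is inside the lower ear's hole, and the collar at (295,405) is just above the upper ear. I'll creep down to contact.

Request:
drive_tool --increments '[[[-1,0,0,0.01,0],[-1,0,0,0.02,0],[-1,0,0,0.02,0]]]'

```text
time_s: 8.48
tcp_pos: [0.5309, 0.172, 0.1199]
eef_rot: [180.0, -0.0, 3.5]
contact_force: [-1.1, -1.1, 3.8]
gripper_width: 0.0235
gripper_force: 29.9
```

Contact. I'll release and rise straight up.

Request:
drive_tool --increments '[[[0,0,0,0,0],[0,0,0,0,0],[0.2,0,0,0,0],[0.2,0,0,0,0],[0.2,0,0,0,0]]]'

```text
time_s: 9.1
tcp_pos: [0.5305, 0.1721, 0.1193]
eef_rot: [180.0, 0.0, 3.5]
contact_force: [0.3, 0.6, 0.2]
gripper_width: 0.0527
gripper_force: 0.0
```

Request:
drive_tool --increments '[[[0.2,0,0,-0.1,0],[0.2,0,0,-0.3,0],[0.2,0,0,-0.6,0],[0.2,0,0,-0.9,0],[0.2,0,0,-0.9,0]]]'

```text
time_s: 9.72
tcp_pos: [0.5322, 0.1729, 0.2316]
eef_rot: [-179.8, -0.3, 3.5]
contact_force: [-0.2, -0.2, 0.2]
gripper_width: 0.0523
gripper_force: 0.0
```

```bash
python3 - <<'E'
from h import *
s=r.get_state(); print(s["time_s"],s["tcp_pos"],s["contact_force"],s["gripper_width"])
im=snap("side","s5"); cv2.imwrite("pics/s5c.png",cv2.resize(im[80:280,145:335,::-1],None,fx=3,fy=3))
E
```

```text
9.725 [0.53219469 0.17291244 0.23155724] [-0.20721609 -0.239057    0.21732907] 0.05230147337083632
```

View pics/s5c.png

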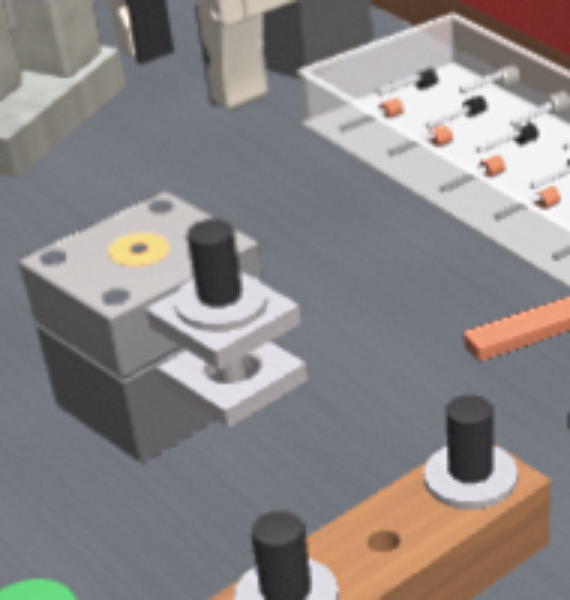

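The collar at crop (220,302) sits flat on the upper ear, the shank passes through the lower ear at (233,370), and the gripper is clear. I'll hand in.

```bash
python3 - <<'E'
from h import *
print(cast("side",145+220.5/3-.4,80+300/3-.4,.101), "hole(side) .5277 .1684")
print(job.close_job())
E
```

```text
[0.52747529 0.16942982 0.101     ] hole(side) .5277 .1684
the job is handed in; nothing more can be done
None
```

The long pin stands through both ears of the mould that had none, with its collar seated on the upper ear about 1 mm from the hole's axis as measured in the side view. The gripper was clear, the two short pins were still in the rack, and I handed the job in at about 10 s; no verdict came back.

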